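# Clamp the storage box with the knob under the board and slide its lid open

## Robot

A 6-joint arm with a two-finger parallel gripper is mounted at the origin on the work surface. World frame = base frame: x ahead of the robot, y to its left, z up, the work surface at z = 0. Lengths are in m, angles in rad, forces in N, time in s.
With the tool pointing down it reaches from about 0.375 to 0.825 m from the base axis. Payload 5.5 kg.
Tool frame: the origin (TCP) lies between the finger pads; the fingertips stand 17 mm ahead of it and the grasp point (between the pads) lies 2 mm behind it; z points along the fingers, y is the line along which they close (so a half turn about z gives the same grasp; the last joint's range is limited). The gripper opens to 85 mm and grips with 20 to 120 N. Pads are 22 mm wide; open, the fingers measure 114 mm over their backs; the gripper's body (76 mm by 85 mm) begins 54 mm behind the grasp point. The pads swing forward as they close: fully open they stand 13 mm farther back than shut.
Start: joints at [-1.262, 0.314, -0.047, 1.21, 0, 1.571], TCP at [0.182, -0.572, 0.248] pointing down, gripper open.
Joint ranges: [-2.67, 2.67], [-0.69, 1.73], [-1.03, 1.25], [-2.08, 2.16], [-1.42, 1.45], [-3.14, 3.14]. Speed limits (rad/s): [2.39, 2.39, 3.01, 3.14, 3.14, 3.14].

## Interface

Orientations are given as a unit quaternion [x, y, z, w].
In Python, from plant import bot, read_camera, camera_params gives the robot as it stands. The module is installed in compiled form; this text tells all that it offers.
- The arm moves only by the tool jog_arm, never from a script. Its argument "motion" is a list of rows, each a list of 7 numbers: the finger opening in mm, from 0 to 85.4, then the shift along the tool's x, y, z in mm, then the turn, a rotation vector about the tool's x, y, z in degrees. A call has 1 to 10 rows; each row shifts and turns the commanded pose from where the row before left it, along the tool's axes as they then stand; what a row does not reach is not made up. A row lasts 1/8 s, in which the tool goes at most 62.5 mm and 10.7 degrees, less where a joint would pass 70% of its speed; a pose out of reach is approached as far as the arm can. A call is refused whole if a number of a shift passes 62.5 or a number of a turn 10.7, either way. A call with a gripper value outside its range is refused whole. The fingers move at their own pace and stop on an object; "squeeze" is the grip in N (left out, the last holds). Time passes only in rows, so rows that do not move let the fingers close. It gives the time, the measured TCP pose, the force, the opening and the grip force at its end, in the units of the state.
- bot.observe(): the state, without advancing time (a new reading comes with each control period).
- read_camera(name): name is "scene" or "top"; returns the picture (384x512x3 uint8, red, green, blue); there is no depth.
- camera_params(name): a dict with "vfov" (degrees; the focal length in pixels is half the picture's height over the tangent of half this angle, whatever the lens; pixels are square), "cx", "cy" (the principal point, pixels), "R" (3x3) and "t" (3): a world point X has camera coordinates R X + t. Camera axes: x right, y down, z forward; pixel columns grow to the right and rows downward; lengths in m; the calibration is good to about 2 mm. A picture is of the moment at which its call begins. camera_params takes no time and is no camera call.
- bot.finish_job(): hands the job in; it is judged then, once.
The state is a dict: "t": time; "qpos": joint angles; "dq": joint speeds; "effort": joint torques, N m; "position": TCP position; "tool_rot": TCP orientation; "force": force on the tool from outside, world axes, zero at the start; "wrist_torque": the same for the moment, N m; "grip_width": finger opening in m; "gripper_force": force on a finger pad.
Only numpy, scipy, OpenCV 4.12 (cv2) and the standard library are available. Lean on these libraries where they do the work, as an engineer would, in place of code of your own. Each camera call takes 0.05 s, during which the arm holds its last target. There are 200 camera calls.

## Task

Turn the lever knob under the raised teak board clockwise until the jaw holds the clear storage box firmly against the fence, without crushing the thin plastic (feel for it; work the jaw only through the knob). Then, with the box clamped, push its lid by the blue tab fully open towards the far side, and let go, leaving the box clamped in its place and the bowls, plate and tongs undisturbed.

Things in the scene. Friction and masses are not known exactly. Their poses are not given: they have to be found in the camera images.
- stand: Raised teak cutting board, fixed, 170 (x) x 380 (y) mm, top 140 mm above the work surface, 18 mm thick, on two end panels. Origin on the work surface under its middle; z up, its front edge (85 mm to -x) is the one the knob sticks out from. The clamping direction is its +y, towards an aluminium fence block 110 mm long and 32 mm high that is bolted to the board at a different place each time.
- knob (a joint): Knob angle, rad, 0 to 1.6; grows clockwise from above, closing the jaw 25 mm per rad. Stiff: 5 to 6.5 N sideways at the post turns it free, 1 N more while the jaw pushes the loose box along, then 1 N more per 4 N of squeeze. It stays where left, holding up to about 20 N of squeeze. Starts at 0 to 0.3; the box gets tight against the fence somewhere between 0.75 and 1.35.
- knob_axis (a point): On the knob's vertical turning axis, 100 mm above the work surface, 30 mm behind the board's front edge. The black disc knob is 80 mm across and hangs under the board (88 to 112 mm above the work surface); its rim pokes out of the front. A steel arm 18 mm wide (95 to 105 mm high) runs out from it to the red post.
- knob_post (a point): Middle of the top of the red upright round post at the end of the knob's arm, 100 mm from the axis, standing clear in front of the board; 18 mm diameter, top 168 mm above the work surface, free below that down to the arm at 105 mm. At knob angle a the post lies, seen from the axis, in the stand's direction -x turned by (0.8 - a) rad anticlockwise from above, so it moves towards the stand's +y as it closes. It can be gripped or pushed from above; the post may turn in the grip.
- jaw_face (a point): Middle of the face of the sliding aluminium jaw on the board (80 mm long, 28 mm high), facing the stand's +y; which is a sprung plate of slick white nylon; driven by the knob through that stiff spring, so that once the box is tight against the fence the squeeze grows fast: some 3 to 4 N for every 0.01 rad of knob (1 mm at the post).
- box: Loose clear plastic storage box, 110 (x) x 80 (y, across the clamp) x 55 mm high, 0.5 kg, between jaw and fence with some slack, a little askew. Origin at the middle of its underside; the lid opens towards its +x. It is held firmly from about 8 N of squeeze, and cracks above 30 N.
- lid (a joint): How far the sliding lid is open, m: 0 shut, 0.065 fully open (a stop). It runs in grooved rails and takes about 5 N to slide, enough to drag the box along if it is not clamped.
- lid_tab (a point): Middle of the top of the blue upright tab on the lid: 8 mm thick (x), 44 mm wide (y), standing 20 mm above the lid; its top is 72 mm above the box's underside. It can be pushed along the box's +x.
- bowl_a: Blue melamine bowl, 120 mm across, 50 mm high, origin under its middle. Leave alone.
- bowl_b: A second such bowl. Leave alone.
- plate: Wide aluminium plate, 230 mm across, 18 mm high, origin under its middle. Leave alone.
- tongs: Stainless tongs, about 220 mm long, 20 mm high, lying flat, origin at the middle. Leave alone.
- jaw: The sliding jaw itself; origin at the foot of its face.
Not all that is in view belongs to the job. There is more than one size of the box; the job needs the smaller.

How it is judged:
On the way, in this order (a step that is already met when the one before it is completed fails the run):
1. the box is squeezed by the jaw, lid still shut (contact force between jaw and box above 8 N and value of joint lid below 0.015 m), for 0.3 s.
2. the lid is slid open (value of joint lid above 0.058 m), for 0.2 s.
At the end, for the whole second after the job is handed in: The box stands flat on the board, at rest, within 22 mm of the board's middle along x, still squeezed by the jaw (over 7 N) against the fence, with the lid open at least 57 of its 65 mm (contact force between jaw and box above 7 N and value of joint lid above 0.057 m and angle between box's own z axis and vertical below 0.06 rad and x of box in the frame of stand between -0.022 and 0.022 m and linear speed of box below 0.01 m/s); the robot touches nothing.
It fails at once if the box is crushed: squeezed by the jaw with more than 30 N (contact force between jaw and box above 30 N).
It fails at once if the jaw is pushed by the robot directly (contact force between any of the fingers, the arm and jaw above 3 N).
It fails at once if a bowl, the plate or the tongs is moved more than 15 mm (distance of any of bowl_a, bowl_b, plate, tongs from where it was at the start of the episode above 0.015 m).
It also fails if it takes over 72 s, if anything falls off the work surface, if the arm or the gripper's body presses on something with over 40 N, if the wrist force passes 120 N, or if a joint passes its speed limit or range.

## Working session

There is one attempt and no reset: what is moved stays moved. The work goes in short steps, Python scripts to look and compute and a tool call to move; the robot and the scene stay as the last step left them, time stands still between calls to the robot, and variables do not carry over. Pictures are saved under pics/ and viewed, at most 10 in all, crops included, and the job is handed in when it is done.

Besides the shell and the picture viewer there is one more tool, called after "Emit:" as name(argument=value, ...), one argument or row to a line, values as JSON. jog_arm: Moves the arm, as the interface text tells. Its arguments: {"type":"object","properties":{"motion":{"type":"array","items":{"type":"array","items":{"type":"number"}}},"squeeze":{"type":"number"}},"required":["motion"]}

```bash
mkdir -p pics; python3 - <<'E'
from plant import bot, read_camera, camera_params
import cv2
for n in("scene","top"):
    im=read_camera(n); cv2.imwrite(f"pics/{n}0.png",cv2.resize(im[:,:,::-1],(800,600),interpolation=cv2.INTER_CUBIC)); cv2.imwrite(f"raw_{n}.png",im[:,:,::-1])
    p=camera_params(n); print(n,p)
print(bot.observe())
E
```

```text
scene {'vfov': 53.40938376948425, 'cx': 246.82041185431638, 'cy': 195.0047786067636, 'R': array([[-0.73565385,  0.67730977, -0.00805506],
       [ 0.43742981,  0.46596357, -0.7691119 ],
       [-0.51717364, -0.56932365, -0.63906338]]), 't': array([ 0.45591192, -0.15361981,  1.55258469])}
top {'vfov': 53.019135793542844, 'cx': 245.87816181651885, 'cy': 199.92406689357614, 'R': array([[ 0.0735769 , -0.99728465, -0.00312529],
       [-0.97444771, -0.07122448, -0.21302285],
       [ 0.21222182,  0.01871899, -0.97704222]]), 't': array([-0.04332545,  0.60899924,  1.24586877])}
{'t': 0.1, 'qpos': array([-1.26198388e+00,  3.14189141e-01, -4.79697830e-02,  1.21023122e+00,
       -4.16406042e-07,  1.57077945e+00]), 'dq': array([ 7.27078307e-04, -7.86285820e-05,  2.23536159e-03,  1.47992429e-03,
       -1.25693433e-03,  1.17171577e-03]), 'effort': array([-1.31789534e-06, -5.40767491e+01,  3.40540373e+01,  1.12322121e-02,
        6.05363380e-05,  7.84368581e-06]), 'position': array([ 0.18220288, -0.57113604,  0.24750458]), 'tool_rot': array([ 9.88101412e-01,  1.53801704e-01, -1.22758133e-04, -7.87395252e-04]), 'force': array([-0.76493074,  0.63963034,  0.75316176]), 'wrist_torque': array([ 0.02085742,  0.08036438, -0.00964481]), 'gripper_force': 0.0, 'grip_width': 0.08522286025830639}
```

View pics/scene0.png

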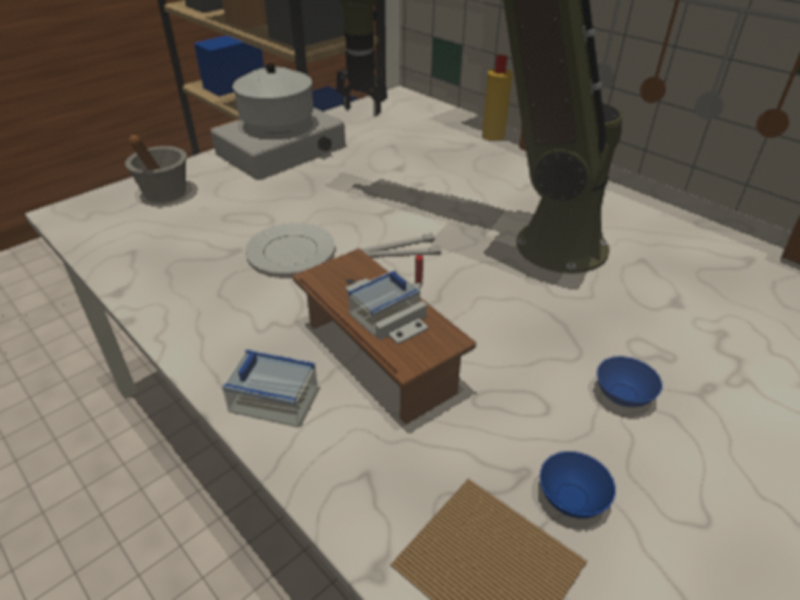

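View pics/top0.png

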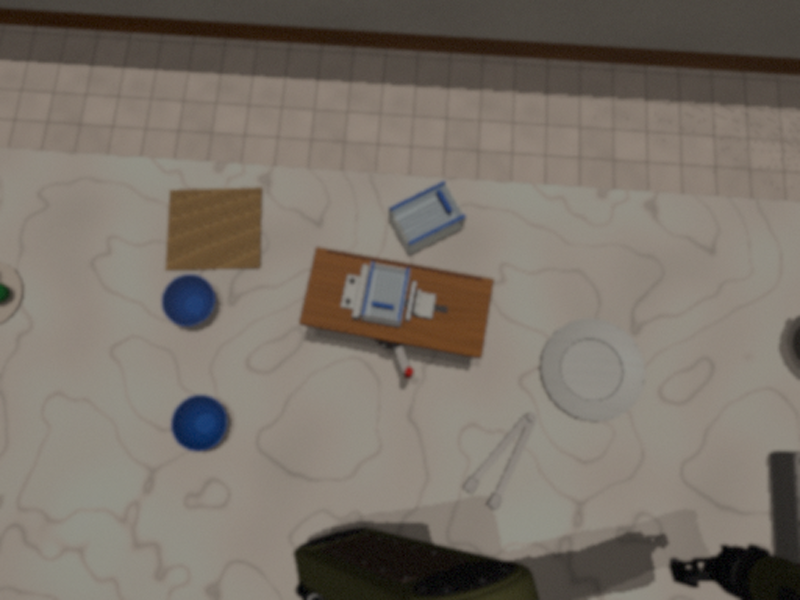

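The scene view shows the board at about (385,330), the red post at (419,268) and the tab at (398,280), in 800x600 pixels. In the top view the board is at (397,303), post (408,372), tab (383,306), and the fence is to the left, which is world +y. The other, larger-looking box stands off the board.

```bash
cat > h.py <<'E'
import numpy as np, cv2
from plant import bot, read_camera, camera_params
def ray(n,u,v):
    p=camera_params(n); f=192/np.tan(np.radians(p["vfov"]/2))
    R=np.array(p["R"]); d=R.T@np.array([(u-p["cx"])/f,(v-p["cy"])/f,1.]); return -R.T@p["t"],d
def onz(n,u,v,z):
    c,d=ray(n,u,v); return c+d*(z-c[2])/d[2]
def tri(a,b):
    (c1,d1),(c2,d2)=ray("scene",*a),ray("top",*b)
    d1=d1/np.linalg.norm(d1);d2=d2/np.linalg.norm(d2)
    s=np.linalg.lstsq(np.c_[d1,-d2],c2-c1,rcond=None)[0]
    p,q=c1+s[0]*d1,c2+s[1]*d2
    return (p+q)/2,np.linalg.norm(p-q)
def proj(n,X):
    p=camera_params(n); f=192/np.tan(np.radians(p["vfov"]/2)); c=np.array(p["R"])@X+p["t"]; return c[:2]/c[2]*f+[p["cx"],p["cy"]]
def mask(im,col,roi):  # BGR
    h=cv2.cvtColor(im,cv2.COLOR_BGR2HSV); H,S,V=cv2.split(h)
    m={"red":((H<6)|(H>172))&(S>130)&(V>70),"wood":(H>4)&(H<14)&(S>95)&(V>50),"blue":(H>105)&(H<125)&(S>110)}[col].astype(np.uint8)
    o=np.zeros_like(m);x0,y0,x1,y1=roi;o[y0:y1,x0:x1]=m[y0:y1,x0:x1];return o
def comps(m,amin=6):
    n,l,s,c=cv2.connectedComponentsWithStats(m); return [(s[i].tolist(),c[i].round(2).tolist()) for i in range(1,n) if s[i][4]>=amin]
E
python3 - <<'E'
from h import *
np.set_printoptions(precision=4,suppress=True)
s=cv2.imread("raw_scene.png");t=cv2.imread("raw_top.png")
print("red",comps(mask(s,"red",(240,150,300,200)),3),comps(mask(t,"red",(240,220,290,260)),3))
print("blue",comps(mask(s,"blue",(200,160,290,220))),comps(mask(t,"blue",(215,160,280,212))))
m=mask(t,"wood",(180,150,330,240)); m=cv2.morphologyEx(m,cv2.MORPH_CLOSE,np.ones((3,3)))
c=max(cv2.findContours(m,0,2)[0],key=cv2.contourArea)
q=cv2.approxPolyDP(cv2.convexHull(c),4,True)[:,0];print(q)
for u,v in q: print(onz("top",u,v,.14))
cv2.imwrite("pics/crops.png",np.hstack([cv2.resize(s[150:230,190:310],(400,267)),cv2.resize(t[150:255,185:325],(400,300))[:267]]))
cv2.imwrite("pics/c1.png",np.vstack([cv2.resize(t[155:250,190:320],(780,570),interpolation=cv2.INTER_CUBIC)]))
E
```

```text
red [([267, 163, 3, 9, 17], [267.88, 166.71]), ([267, 173, 2, 7, 13], [267.54, 176.23])] [([259, 236, 5, 5, 19], [261.0, 238.0])]
blue [([250, 175, 9, 7, 19], [254.21, 177.68])] [([239, 194, 12, 3, 20], [244.3, 195.05])]
[[202 160]
 [314 179]
 [307 227]
 [192 206]]
[0.7177 0.1536 0.14  ]
[ 0.6798 -0.2154  0.14  ]
[ 0.5211 -0.199   0.14  ]
[0.562  0.1704 0.14  ]
```

View pics/c1.png

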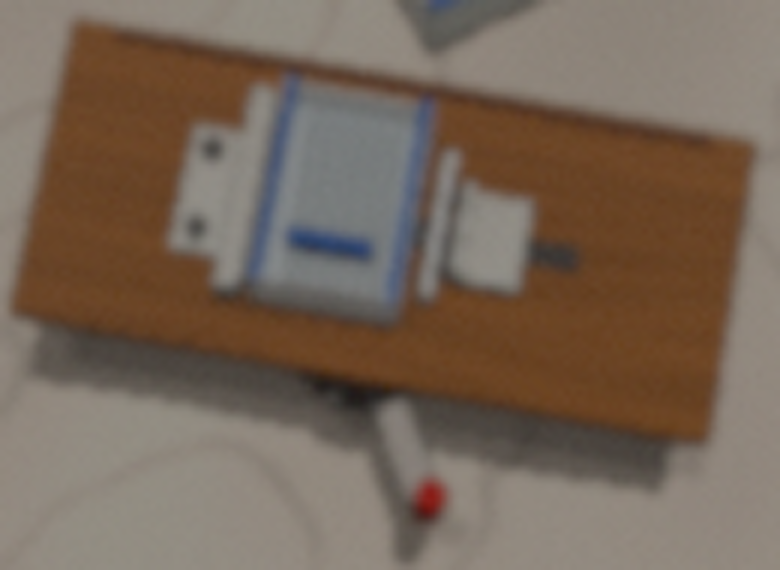

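The crop shows the board, the box between fence (left) and jaw (right) with a gap, the tab at (330,243) and the post top at (432,492). In raw pixels those are about (245,195.5) and (262,237).

```bash
python3 - <<'E'
from h import *
np.set_printoptions(precision=4,suppress=True)
print("post tri",tri((268,163.3),(262,236.8)), onz("top",262,236.8,.168), onz("scene",268,163.3,.168))
print("tab tri",tri((254.2,177),(244.7,195)), onz("top",244.7,195.,.212),onz("scene",254.2,177,.212))
C=np.array([.6202,-.0227]);yaw=-.106
ex=np.array([np.cos(yaw),np.sin(yaw)]);ey=np.array([-ex[1],ex[0]])
def st(p):return np.array([(p[:2]-C)@ex,(p[:2]-C)@ey])
for n,u,v,z in[("post",262,236.8,.168),("tab",244.7,195.,.212),("jawtop L",190+457/6,155+150/6,.168),("jawtop R",190+428/6,155+295/6,.168),("boxrail Rfar",190+428/6,155+98/6,.195),("Rnear",190+395/6,155+305/6,.195),("Lfar",190+290/6,155+75/6,.195),("Lnear",190+255/6,155+290/6,.195),("armroot",190+395/6,155+405/6,.105)]:
    print(n,onz("top",u,v,z),st(onz("top",u,v,z)))
px=st(onz("top",262,236.8,.168)); 
for dx in(-.004,0,.004):
    c=(-.055-px[0]+dx)/.1; th=np.arccos(min(1,c)); print("th",th,"a",.8-th,"axis y",px[1]+.1*np.sin(th))
E
```

```text
post tri (array([ 0.475 , -0.057 ,  0.1692]), np.float64(0.00367746684612091)) [ 0.4763 -0.0585  0.168 ] [ 0.4728 -0.0566  0.168 ]
tab tri (array([0.5937, 0.0042, 0.2088]), np.float64(0.0022631110735245766)) [0.5937 0.0033 0.212 ] [0.596  0.0083 0.212 ]
post [ 0.4763 -0.0585  0.168 ] [-0.1393 -0.0508]
tab [0.5937 0.0033 0.212 ] [-0.0291  0.023 ]
jawtop L [ 0.6574 -0.06    0.168 ] [ 0.041  -0.0331]
jawtop R [ 0.5783 -0.0498  0.168 ] [-0.0388 -0.0313]
boxrail Rfar [ 0.6768 -0.0424  0.195 ] [ 0.0583 -0.0136]
Rnear [ 0.5662 -0.0327  0.195 ] [-0.0526 -0.0157]
Lfar [0.684 0.03  0.195] [0.0578 0.0592]
Lnear [0.5688 0.0389 0.195 ] [-0.0576  0.0558]
armroot [ 0.5292 -0.0373  0.105 ] [-0.0889 -0.0241]
th 0.6389778195403635 a 0.16102218045963657 axis y 0.008862544861219908
th 0.56850686429499 a 0.23149313570501007 axis y 0.003062458096076491
th 0.48920701536526573 a 0.3107929846347343 axis y -0.0037823730417517673
```

Emit:
jog_arm(
  motion=[
    [85,0,0,0,0,0,8],
    [85,0,0,0,0,0,8],
    [85,0,0,0,0,0,7.8],
    [85,20,-45,0,0,0,0],
    [85,20,-45,0,0,0,0],
    [85,20,-45,0,0,0,0],
    [85,20,-45,0,0,0,0],
    [85,20,-45,0,0,0,0],
    [85,20,-45,0,0,0,0],
    [85,20,-45,0,0,0,0],
  ],
)

```text
t: 1.35
position: [0.3555, -0.2718, 0.2481]
tool_rot: [0.999, -0.053, -0.0, -0.0]
force: [0.1, -0.2, 1.6]
grip_width: 0.0849
gripper_force: 0.0
```

Emit:
jog_arm(
  motion=[
    [85,20,-45,0,0,0,0],
    [85,20,-45,0,0,0,0],
    [85,20,-45,0,0,0,0],
    [85,20,-45,0,0,0,0],
    [85,18,-45,0,0,0,0],
    [85,0,-20,0,0,0,0],
    [85,0,0,0,0,0,0],
    [85,0,0,0,0,0,0],
  ],
)

```text
t: 2.35
position: [0.4774, -0.047, 0.2482]
tool_rot: [0.999, -0.05, -0.0, -0.002]
force: [0.7, 0.5, 0.8]
grip_width: 0.0851
gripper_force: 0.0
```

```bash
cat > view.py <<'E'
from h import *
from scipy.spatial.transform import Rotation as Ro
import sys
np.set_printoptions(precision=4,suppress=True)
o=bot.observe();R=Ro.from_quat(o["tool_rot"]).as_matrix();print(o["t"],o["position"],o["force"],R.tolist())
def totool(target): print("tool mm",1000*R.T@(np.array(target)-o["position"]))
for n in("scene","top"):
    im=read_camera(n)[:,:,::-1].copy();cv2.imwrite(f"raw_{n}.png",im)
    print(n,"red",comps(mask(im,"red",(200,120,320,260)),3),"blue",comps(mask(im,"blue",(200,150,290,215)),3))
E
python3 - <<'E'
from view import *
totool([.4755,-.0575,.248])
t=cv2.imread("raw_top.png");s=cv2.imread("raw_scene.png")
cv2.imwrite("pics/c2.png",np.hstack([cv2.resize(s[110:230,200:320],(400,400)),cv2.resize(t[150:270,190:310],(400,400))]))
E
```

```text
2.35 [ 0.4774 -0.047   0.2482] [0.6863 0.4556 0.8466] [[0.9950210014914694, -0.09966547235614881, -1.4523736146961758e-05], [-0.09966430433393625, -0.9950100251110986, 0.004698549780900157], [-0.000482734446370589, -0.0046737082104893815, -0.9999889616485863]]
scene red [([267, 176, 2, 4, 6], [267.5, 177.67])] blue [([250, 175, 9, 7, 20], [254.35, 177.85])]
top red [] blue []
tool mm [-0.8131 10.5889  0.1456]
```

View pics/c2.png

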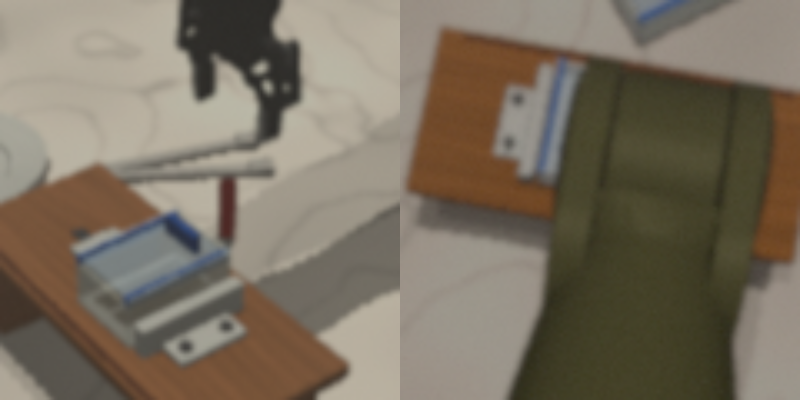

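The scene crop shows the open fingers hovering over the red post at (228,205), with the box unmoved and the arm hiding the rest of the top view. Descending around the post.

Emit:
jog_arm(
  motion=[
    [85,-1,10.6,0,0,0,0],
    [85,0,0,35,0,0,0],
    [85,0,0,35,0,0,0],
    [85,0,0,27,0,0,0],
    [85,0,0,0,0,0,0],
    [85,0,0,0,0,0,0],
  ],
)

```text
t: 3.2
position: [0.4765, -0.0567, 0.1523]
tool_rot: [0.999, -0.05, 0.001, -0.003]
force: [0.2, -0.1, 0.8]
grip_width: 0.0852
gripper_force: 0.0
```

Emit:
jog_arm(
  motion=[
    [0,0,0,0,0,0,0],
    [0,0,0,0,0,0,0],
    [0,0,0,0,0,0,0],
    [0,0,0,0,0,0,0],
    [0,0,0,0,0,0,0],
    [0,0,0,0,0,0,0],
  ],
  squeeze=30,
)

```text
t: 3.95
position: [0.4761, -0.056, 0.1516]
tool_rot: [0.999, -0.049, 0.0, -0.003]
force: [-0.5, 1.5, 4.6]
grip_width: 0.0175
gripper_force: 29.2
```

Emit:
jog_arm(
  motion=[
    [0,-2.5,-4.3,0,0,0,0],
    [0,-2.3,-4.4,0,0,0,0],
    [0,-2.0,-4.6,0,0,0,0],
    [0,-1.9,-4.6,0,0,0,0],
  ],
)

```text
t: 4.45
position: [0.4704, -0.043, 0.1516]
tool_rot: [0.999, -0.047, 0.002, -0.002]
force: [6.8, -4.4, -2.8]
grip_width: 0.0171
gripper_force: 29.4
```

Emit:
jog_arm(
  motion=[
    [0,-1.6,-4.7,0,0,0,0],
    [0,-1.4,-4.8,0,0,0,0],
  ],
)

```text
t: 4.7
position: [0.4686, -0.0382, 0.1517]
tool_rot: [0.999, -0.044, 0.003, -0.005]
force: [8.1, -3.9, -5.1]
grip_width: 0.0168
gripper_force: 29.7
```

Emit:
jog_arm(
  motion=[
    [0,0,0,0,0,0,0],
    [0,0,0,0,0,0,0],
  ],
)

```text
t: 4.95
position: [0.4685, -0.0379, 0.1517]
tool_rot: [0.999, -0.044, 0.002, -0.005]
force: [6.7, -3.8, -4.6]
grip_width: 0.0174
gripper_force: 29.8
```

Emit:
jog_arm(
  motion=[
    [0,2,-5,0,0,0,0],
    [0,0,-5,0,0,0,0],
    [0,0,-3,0,0,0,0],
    [0,0,0,0,0,0,0],
  ],
)

```text
t: 5.45
position: [0.4674, -0.0333, 0.1516]
tool_rot: [0.999, -0.04, -0.001, -0.006]
force: [-3.9, -7.7, 7.4]
grip_width: 0.0174
gripper_force: 31.2
```

Emit:
jog_arm(
  motion=[
    [0,-1,-5,0,0,0,0],
    [0,-1,-5,0,0,0,0],
    [0,0,0,0,0,0,0],
  ],
)

```text
t: 5.82
position: [0.466, -0.0282, 0.1517]
tool_rot: [0.999, -0.036, -0.0, -0.009]
force: [-2.8, -7.1, 4.0]
grip_width: 0.0172
gripper_force: 32.0
```

Emit:
jog_arm(
  motion=[
    [0,-1,-5,0,0,0,0],
    [0,-1,-5,0,0,0,0],
    [0,-1,-5,0,0,0,0],
    [0,0,0,0,0,0,0],
  ],
)

```text
t: 6.32
position: [0.4645, -0.0208, 0.1518]
tool_rot: [0.999, -0.031, 0.001, -0.013]
force: [1.2, -5.8, -1.6]
grip_width: 0.0173
gripper_force: 33.2
```

```bash
python3 -c "
from view import *
t=cv2.imread('raw_top.png');s=cv2.imread('raw_scene.png')
cv2.imwrite('pics/c3.png',np.hstack([cv2.resize(s[110:230,200:320],(400,400)),cv2.resize(t[150:270,190:310],(400,400))]))
print(o)"
```

```text
6.325 [ 0.4645 -0.0208  0.1518] [ 1.1675 -5.7802 -1.5969] [[0.9981048544716001, -0.06151018552739089, 0.001787891666733209], [-0.061535767176576966, -0.9977813970740593, 0.025409309532702845], [0.00022099370157067596, -0.02547117447870325, -0.9996755325766754]]
scene red [([276, 179, 3, 5, 11], [276.82, 180.91])] blue [([250, 175, 9, 7, 22], [254.27, 177.91])]
top red [] blue []
{'t': 6.325, 'qpos': array([-0.062 ,  0.1268, -0.5131,  0.9307,  0.0255,  3.1412]), 'dq': array([-0.0008,  0.0024,  0.0017,  0.002 , -0.0001, -0.0002]), 'effort': array([  3.1546, -39.6941,  30.3783,   0.7217,   2.7584,  -0.1751]), 'position': array([ 0.4645, -0.0208,  0.1518]), 'tool_rot': array([ 0.9994, -0.0308,  0.0005, -0.0127]), 'force': array([ 1.1675, -5.7802, -1.5969]), 'wrist_torque': array([-1.9937, -0.1679, -0.1602]), 'gripper_force': 33.1915283203125, 'grip_width': 0.01726596896048423}
```

View pics/c3.png

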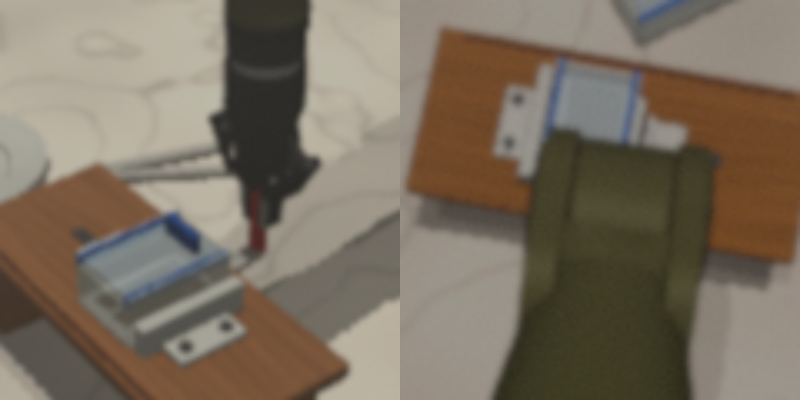

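Wrist joint 6 has hit its limit at 3.14 rad, which explains the lag and tilt. I'll release, turn the tool half round (joint 6 to about 0), and regrip.

Emit:
jog_arm(
  motion=[
    [85,0,0,0,0,0,0],
    [85,0,0,0,0,0,0],
    [85,0,0,-20,0,0,0],
    [85,0,0,-40,0,0,0],
    [85,0,0,-20,0,0,0],
    [85,0,0,0,0,0,0],
  ],
)

```text
t: 7.18
position: [0.4655, -0.0211, 0.2335]
tool_rot: [0.999, -0.03, 0.002, -0.016]
force: [0.3, 0.3, -0.6]
grip_width: 0.085
gripper_force: 0.0
```

Emit:
jog_arm(
  motion=[
    [85,0,0,0,0,0,-10],
    [85,0,0,0,0,0,-10],
    [85,0,0,0,0,0,-10],
    [85,0,0,0,0,0,-10],
    [85,0,0,0,0,0,-10],
    [85,0,0,0,0,0,-10],
    [85,0,0,0,0,0,-10],
    [85,0,0,0,0,0,-10],
    [85,0,0,0,0,0,-10],
  ],
)

```text
t: 8.3
position: [0.4635, -0.021, 0.2306]
tool_rot: [0.726, 0.688, 0.011, -0.011]
force: [-0.5, 0.2, 0.6]
grip_width: 0.0849
gripper_force: 0.0
```

Emit:
jog_arm(
  motion=[
    [85,0,0,0,0,0,-10],
    [85,0,0,0,0,0,-10],
    [85,0,0,0,0,0,-10],
    [85,0,0,0,0,0,-10],
    [85,0,0,0,0,0,-10],
    [85,0,0,0,0,0,-10],
    [85,0,0,0,0,0,-10],
    [85,0,0,0,0,0,-10],
    [85,0,0,0,0,0,0],
  ],
)

```text
t: 9.43
position: [0.4636, -0.0211, 0.2309]
tool_rot: [0.118, 0.993, 0.015, -0.002]
force: [0.5, -0.5, -0.0]
grip_width: 0.085
gripper_force: 0.0
```

```bash
python3 -c "
from view import *
print(o['qpos']); totool([.4645,-.0208,.24]); print('rv deg to fix', np.degrees((Ro.from_matrix(R).inv()*Ro.from_matrix(np.array([[-.9944,.1058,0],[.1058,.9944,0],[0,0,-1]]))).as_rotvec()))
print(onz('scene',277,172,.168))
"
```

```text
9.425 [ 0.4636 -0.0211  0.2309] [ 0.4725 -0.5471 -0.0461] [[-0.972154635554776, 0.2343402456441406, -0.00011764694970559618], [0.23422369794410827, 0.9716867289868364, 0.031050926431425648], [0.007390797707153133, 0.03015874636496887, -0.9995177968035115]]
scene red [([276, 169, 3, 15, 23], [277.22, 176.04])] blue [([250, 175, 9, 7, 19], [254.26, 177.84])]
top red [] blue []
[-0.0664  0.069  -0.3877  1.1163  0.031   0.1701]
tool mm [-0.7044  0.7428 -9.1133]
rv deg to fix [ 1.7534 -0.3101 -7.4788]
[ 0.4858 -0.0038  0.168 ]
```

Emit:
jog_arm(
  motion=[
    [85,0,0,0,1.75,-0.3,-7.5],
    [85,-1,1,0,0,0,0],
    [85,0,0,30,0,0,0],
    [85,0,0,30,0,0,0],
    [85,0,0,20,0,0,0],
    [85,0,0,0,0,0,0],
  ],
)

```text
t: 10.28
position: [0.4642, -0.0203, 0.1508]
tool_rot: [0.053, 0.999, 0.0, -0.001]
force: [0.0, 0.4, 0.5]
grip_width: 0.0845
gripper_force: 0.0
```

Emit:
jog_arm(
  motion=[
    [0,0,0,0,0,0,0],
    [0,0,0,0,0,0,0],
    [0,0,0,0,0,0,0],
    [0,0,0,0,0,0,0],
    [0,0,0,0,0,0,0],
    [0,0,0,0,0,0,0],
  ],
  squeeze=30,
)

```text
t: 11.02
position: [0.4659, -0.0207, 0.1528]
tool_rot: [0.052, 0.999, -0.0, 0.001]
force: [-1.5, -1.0, 5.9]
grip_width: 0.0173
gripper_force: 29.2
```

```bash
cat > st.py <<'E'
from h import *
from scipy.spatial.transform import Rotation as Ro
np.set_printoptions(precision=4,suppress=True)
C=np.array([.6202,-.0227]);yaw=-.106
ex=np.array([np.cos(yaw),np.sin(yaw)]);ey=np.array([-ex[1],ex[0]])
o=bot.observe();R=Ro.from_quat(o["tool_rot"]).as_matrix()
p=o["position"][:2]-C;s=np.array([p@ex,p@ey])*1000;f=np.array([o["force"][:2]@ex,o["force"][:2]@ey])
print("t",o["t"],"stand mm",s,"F stand",f,"z-axis",R[:,2],"q",o["qpos"])
E
python3 st.py
```

```text
t 11.025 stand mm [-153.683   -14.2996] F stand [-1.3477 -1.1684] z-axis [ 0.0026 -0.0008 -1.    ] q [-0.0438  0.1264 -0.511   0.9308 -0.0007  0.0604]
```

Emit:
jog_arm(
  motion=[
    [0,0.9,4.9,0,0,0,0],
    [0,0,0,0,0,0,0],
  ],
)

```text
t: 11.28
position: [0.4656, -0.0169, 0.1528]
tool_rot: [0.053, 0.999, -0.002, 0.002]
force: [-1.2, -6.9, 5.9]
grip_width: 0.0171
gripper_force: 29.5
```

```bash
python3 st.py
```

```text
t 11.275 stand mm [-154.3169  -10.6205] F stand [-0.4193 -6.9477] z-axis [ 0.0028 -0.0041 -1.    ] q [-0.0337  0.1254 -0.5121  0.9303 -0.004   0.0716]
```

Emit:
jog_arm(
  motion=[
    [0,0.6,5,0,0,0,0],
    [0,0,0,0,0,0,0],
  ],
)

```text
t: 11.52
position: [0.4652, -0.012, 0.1527]
tool_rot: [0.053, 0.999, -0.002, 0.001]
force: [-3.1, -7.5, 5.5]
grip_width: 0.0169
gripper_force: 29.7
```

```bash
python3 st.py
```

```text
t 11.525 stand mm [-155.237    -5.7212] F stand [-2.24   -7.8273] z-axis [ 0.0022 -0.0042 -1.    ] q [-0.0229  0.125  -0.5127  0.9308 -0.0041  0.0824]
```

Emit:
jog_arm(
  motion=[
    [0,0.3,3,0,0,0,0],
    [0,0,0,0,0,0,0],
  ],
)

```text
t: 11.78
position: [0.4651, -0.0092, 0.1527]
tool_rot: [0.053, 0.999, -0.002, 0.001]
force: [-1.6, -6.8, 7.4]
grip_width: 0.017
gripper_force: 29.7
```

Emit:
jog_arm(
  motion=[
    [0,0.2,2,0,0,0,0],
    [0,0,0,0,0,0,0],
  ],
)

```text
t: 12.02
position: [0.4651, -0.0073, 0.1527]
tool_rot: [0.053, 0.999, -0.002, 0.001]
force: [-2.8, -6.9, 6.2]
grip_width: 0.0169
gripper_force: 29.8
```

Emit:
jog_arm(
  motion=[
    [0,0.1,2,0,0,0,0],
    [0,0,0,0,0,0,0],
  ],
)

```text
t: 12.28
position: [0.4651, -0.0055, 0.1527]
tool_rot: [0.053, 0.999, -0.003, 0.001]
force: [-2.9, -8.3, 7.0]
grip_width: 0.0171
gripper_force: 29.8
```

```bash
python3 st.py; python3 view.py
```

```text
t 12.275 stand mm [-156.0358    0.7344] F stand [-1.9781 -8.5608] z-axis [ 0.0018 -0.0052 -1.    ] q [-0.0083  0.125  -0.5128  0.9312 -0.0052  0.0975]
12.275 [ 0.4651 -0.0055  0.1527] [-2.8727 -8.3034  6.9721] [[-0.9944118240809122, 0.10555482325550046, 0.001817530074927961], [0.10554420581134276, 0.9944010907110726, -0.005185693037817746], [-0.002354728800972673, -0.004964884704563529, -0.9999849024721047]]
scene red [([280, 181, 2, 5, 9], [280.44, 183.22])] blue [([251, 175, 9, 8, 22], [254.95, 178.32])]
top red [] blue []
```

Emit:
jog_arm(
  motion=[
    [0,0,2,0,0,0,0],
    [0,0,0,0,0,0,0],
  ],
)

```text
t: 12.62
position: [0.4652, -0.0038, 0.1527]
tool_rot: [0.053, 0.999, -0.003, 0.001]
force: [-3.1, -9.1, 7.8]
grip_width: 0.0175
gripper_force: 29.9
```

Emit:
jog_arm(
  motion=[
    [0,0,2,0,0,0,0],
    [0,0,0,0,0,0,0],
  ],
)

```text
t: 12.88
position: [0.4652, -0.0021, 0.1527]
tool_rot: [0.053, 0.999, -0.003, 0.001]
force: [-3.2, -10.0, 7.8]
grip_width: 0.0173
gripper_force: 30.1
```

Emit:
jog_arm(
  motion=[
    [0,0,2,0,0,0,0],
    [0,0,0,0,0,0,0],
  ],
)

```text
t: 13.12
position: [0.4653, -0.0006, 0.1527]
tool_rot: [0.053, 0.999, -0.004, 0.001]
force: [-4.5, -12.0, 8.5]
grip_width: 0.0172
gripper_force: 30.2
```

```bash
python3 st.py; python3 view.py
```

```text
t 13.125 stand mm [-156.3482    5.6333] F stand [ -3.197  -12.3729] z-axis [ 0.0011 -0.0077 -1.    ] q [ 0.004   0.1259 -0.5118  0.932  -0.0077  0.1104]
13.125 [ 0.4653 -0.0006  0.1527] [ -4.4881 -11.9652   8.5046] [[-0.9943407263142581, 0.10623197143764578, 0.0011350054207867099], [0.10622020118619725, 0.994312820253566, -0.007699632417438195], [-0.0019464975719951844, -0.007535497586164912, -0.9999697132530221]]
scene red [([281, 182, 2, 5, 9], [281.44, 184.22])] blue [([251, 175, 9, 8, 23], [254.91, 178.35])]
top red [] blue []
```

The force rose from about 7.4 N (pushing) to 12.4 N while the tab stopped moving, so the squeeze is about 18 N. I'll unload the arm a little and let go.

Emit:
jog_arm(
  motion=[
    [0,0,-0.8,0,0,0,0],
    [0,0,-0.7,0,0,0,0],
    [0,0,0,0,0,0,0],
  ],
)

```text
t: 13.6
position: [0.4653, -0.0006, 0.1527]
tool_rot: [0.053, 0.999, -0.002, 0.001]
force: [-3.2, -6.9, 7.6]
grip_width: 0.0171
gripper_force: 29.9
```

```bash
python3 st.py
```

```text
t 13.6 stand mm [-156.339     5.5479] F stand [-2.4718 -7.2362] z-axis [ 0.0014 -0.0041 -1.    ] q [ 0.0014  0.1257 -0.512   0.9317 -0.0041  0.1071]
```

Emit:
jog_arm(
  motion=[
    [0,0,-0.8,0,0,0,0],
    [0,0,0,0,0,0,0],
    [85,0,0,0,0,0,0],
    [85,0,0,0,0,0,0],
    [85,0,0,0,0,0,0],
    [85,0,0,-30,0,0,0],
    [85,0,0,-50,0,0,0],
    [85,0,0,-30,0,0,0],
    [0,0,0,0,0,0,0],
    [0,0,-60,0,0,0,0],
  ],
  squeeze=20,
)

```text
t: 14.85
position: [0.4599, -0.0574, 0.2617]
tool_rot: [0.048, 0.999, 0.0, 0.001]
force: [0.7, -1.1, 0.0]
grip_width: 0.0509
gripper_force: 0.0
```

Emit:
jog_arm(
  motion=[
    [0,0,-60,0,0,0,0],
    [0,0,-60,0,0,0,0],
    [0,0,0,0,0,0,0],
    [0,0,0,0,0,0,0],
  ],
)

```text
t: 15.35
position: [0.4462, -0.1783, 0.2612]
tool_rot: [0.052, 0.999, 0.001, 0.0]
force: [-0.1, 0.1, -0.0]
grip_width: -0.0003
gripper_force: 0.0
```

```bash
python3 -c "
from view import *
t=cv2.imread('raw_top.png');s=cv2.imread('raw_scene.png')
print(onz('top',244.7,195,.212))
cv2.imwrite('pics/c4.png',np.hstack([cv2.resize(s[110:230,200:320],(400,400)),cv2.resize(t[150:270,190:310],(400,400))]))"
```

```text
15.35 [ 0.4462 -0.1783  0.2612] [-0.0619  0.141  -0.0003] [[-0.9945194022539241, 0.10455180908665554, 0.0002788497894921302], [0.10455204212438773, 0.9945188908130413, 0.0010228898367567638], [-0.00017037640041989003, 0.0010464381039603087, -0.9999994379694306]]
scene red [([280, 170, 4, 16, 37], [281.16, 176.95])] blue [([251, 175, 9, 7, 21], [254.81, 178.14])]
top red [([243, 237, 4, 6, 20], [244.35, 239.3])] blue [([238, 194, 12, 3, 20], [243.7, 194.95])]
[0.5937 0.0033 0.212 ]
```

View pics/c4.png

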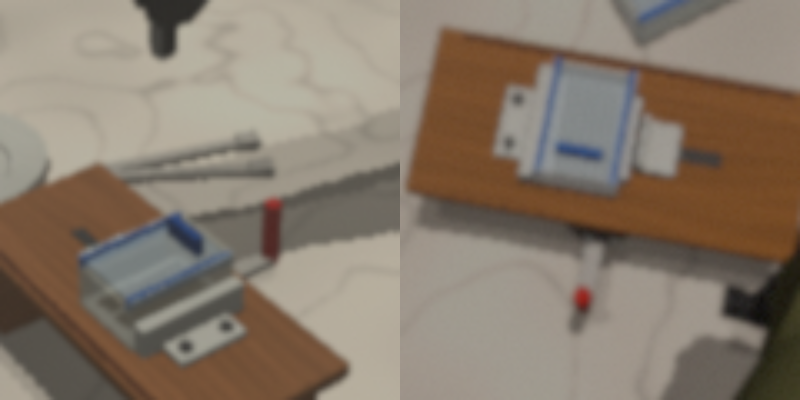

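The crop shows the box flush between fence and jaw with the lid shut. The tab is at about (580,151) in the crop, so raw (244,195.3), and the post is at (582,297). Moving behind the tab with closed fingers.

Emit:
jog_arm(
  motion=[
    [0,-24,49.6,0,0,0,0],
    [0,-24,49.6,0,0,0,0],
    [0,-24,49.6,0,0,0,0],
    [0,-24,49.6,0,0,0,0],
    [0,0,0,0,0,0,0],
    [0,0,0,0,0,0,0],
  ],
)

```text
t: 16.2
position: [0.5622, 0.0098, 0.262]
tool_rot: [0.051, 0.999, -0.0, 0.0]
force: [-0.1, -1.0, -0.3]
grip_width: -0.0002
gripper_force: 0.0
```

```bash
python3 -c "
from view import *
totool([.563,.009,.216]);print(o['qpos'])"
```

```text
16.2 [0.5622 0.0098 0.262 ] [-0.1142 -1.0042 -0.2581] [[-0.9948731188383345, 0.10112827597302658, 0.000741088124689127], [0.10112779221433175, 0.9948732227179401, -0.0006635967714404555], [-0.0008043971283645061, -0.0005852499837679445, -0.9999995052137359]]
scene red [([280, 171, 3, 15, 29], [281.28, 177.76])] blue [([251, 175, 9, 8, 19], [255.11, 178.53])]
top red [] blue []
tool mm [-0.8329 -0.7202 46.0058]
[ 0.0179  0.2367 -0.1175  1.2159 -0.0007  0.1192]
```

Descend, then push gently toward contact.

Emit:
jog_arm(
  motion=[
    [0,0,0,25,0,0,0],
    [0,0,0,21,0,0,0],
    [0,0,0,0,0,0,0],
    [0,-6,0,0,0,0,0],
    [0,-6,0,0,0,0,0],
    [0,-4,0,0,0,0,0],
    [0,0,0,0,0,0,0],
  ],
)

```text
t: 17.18
position: [0.5793, 0.007, 0.2166]
tool_rot: [0.052, 0.999, -0.0, 0.001]
force: [-0.0, 0.4, -0.2]
grip_width: -0.0002
gripper_force: 0.0
```

Emit:
jog_arm(
  motion=[
    [0,-4,0,0,0,0,0],
    [0,-4,0,0,0,0,0],
    [0,-4,0,0,0,0,0],
    [0,-4,0,0,0,0,0],
    [0,-4,0,0,0,0,0],
  ],
)

```text
t: 17.8
position: [0.5978, 0.0049, 0.2164]
tool_rot: [0.052, 0.999, -0.0, -0.0]
force: [-5.6, -0.3, 4.1]
grip_width: -0.0
gripper_force: 2.6
```

```bash
python3 st.py; python3 view.py
```

```text
t 17.8 stand mm [-25.1535  25.0513] F stand [-5.5217 -0.8398] z-axis [-0.0001 -0.0005 -1.    ] q [ 0.0084  0.3233 -0.1068  1.1409 -0.0005  0.1123]
17.8 [0.5978 0.0049 0.2164] [-5.5795 -0.2509  4.1029] [[-0.9946105306035778, 0.1036815881003896, -0.00014387998770224502], [0.10368164457823456, 0.9946104260777212, -0.0004657413948521555], [9.481572841022509e-05, -0.0004781490096048177, -0.9999998811917442]]
scene red [([280, 171, 3, 16, 36], [281.11, 178.5])] blue []
top red [] blue []
```

Emit:
jog_arm(
  motion=[
    [0,-5,0,0,0,0,0],
    [0,-5,0,0,0,0,0],
    [0,-5,0,0,0,0,0],
    [0,-5,0,0,0,0,0],
    [0,-5,0,0,0,0,0],
    [0,-5,0,0,0,0,0],
    [0,-5,0,0,0,0,0],
  ],
)

```text
t: 18.77
position: [0.6328, 0.001, 0.2164]
tool_rot: [0.052, 0.999, -0.0, 0.0]
force: [-5.6, -1.3, 3.5]
grip_width: 0.0001
gripper_force: 2.6
```

Emit:
jog_arm(
  motion=[
    [0,-3,0,0,0,0,0],
    [0,-2,0,0,0,0,0],
  ],
)

```text
t: 19.02
position: [0.6379, 0.0004, 0.2164]
tool_rot: [0.052, 0.999, -0.0, 0.0]
force: [-4.8, -1.3, 3.5]
grip_width: -0.0002
gripper_force: 2.5
```

```bash
python3 st.py; python3 view.py
```

```text
t 19.025 stand mm [15.1339 24.8438] F stand [-4.6002 -1.7912] z-axis [ 0.0005 -0.001  -1.    ] q [ 0.0011  0.3978 -0.0007  1.1719 -0.001   0.1053]
19.025 [0.6379 0.0004 0.2164] [-4.7639 -1.2944  3.5303] [[-0.9945789591861257, 0.10398310751428122, 0.00045529761332099524], [0.10398260060168635, 0.9945785902156205, -0.0010230624709293415], [-0.000559210473293804, -0.0009701733776384322, -0.9999993730234357]]
scene red [([280, 171, 3, 15, 34], [281.15, 178.35])] blue []
top red [] blue []
```

Emit:
jog_arm(
  motion=[
    [0,-2,0,0,0,0,0],
    [0,-1,0,0,0,0,0],
  ],
)

```text
t: 19.38
position: [0.6409, 0.0001, 0.2164]
tool_rot: [0.052, 0.999, -0.001, 0.0]
force: [-5.5, -2.2, 2.8]
grip_width: -0.0
gripper_force: 2.5
```

Emit:
jog_arm(
  motion=[
    [0,-1.5,0,0,0,0,0],
    [0,0,0,0,0,0,0],
  ],
)

```text
t: 19.62
position: [0.6425, -0.0001, 0.2164]
tool_rot: [0.052, 0.999, -0.001, 0.0]
force: [-5.5, -1.1, 2.8]
grip_width: -0.0001
gripper_force: 2.2
```

Emit:
jog_arm(
  motion=[
    [0,-1.5,0,0,0,0,0],
    [0,0,0,0,0,0,0],
  ],
)

```text
t: 19.88
position: [0.6439, -0.0002, 0.2164]
tool_rot: [0.052, 0.999, -0.001, 0.0]
force: [-4.0, -2.3, 2.5]
grip_width: -0.0002
gripper_force: 2.4
```

Emit:
jog_arm(
  motion=[
    [0,-1,0,0,0,0,0],
    [0,0,0,0,0,0,0],
  ],
)

```text
t: 20.12
position: [0.6439, -0.0003, 0.2164]
tool_rot: [0.052, 0.999, -0.0, -0.0]
force: [-9.0, -0.1, 4.5]
grip_width: -0.0002
gripper_force: 4.0
```

Emit:
jog_arm(
  motion=[
    [0,-1,0,0,0,0,0],
    [0,0,0,0,0,0,0],
  ],
)

```text
t: 20.38
position: [0.644, -0.0002, 0.2164]
tool_rot: [0.052, 0.999, -0.0, -0.001]
force: [-11.7, -0.3, 6.7]
grip_width: 0.0003
gripper_force: 5.6
```

```bash
python3 -c "
from view import *
import st
t=cv2.imread('raw_top.png');s=cv2.imread('raw_scene.png')
cv2.imwrite('pics/c5.png',np.hstack([cv2.resize(s[110:230,200:320],(400,400)),cv2.resize(t[150:270,190:310],(400,400))]))"
```

```text
20.375 [ 0.644  -0.0002  0.2164] [-11.6921  -0.3122   6.7234] [[-0.994583981803292, 0.10390146896729491, -0.0026810234514587183], [0.10390357688882623, 0.9945871568226297, -0.0006589333695731455], [0.0025980473469109006, -0.0009339325007825063, -0.9999961889527715]]
scene red [([280, 171, 3, 15, 35], [281.17, 178.43])] blue []
top red [] blue []
t 20.475 stand mm [21.2812 24.8425] F stand [-10.441   -1.0804] z-axis [-0.0027 -0.0007 -1.    ] q [-0.0001  0.4121  0.0201  1.1815 -0.0007  0.104 ]
```

View pics/c5.png

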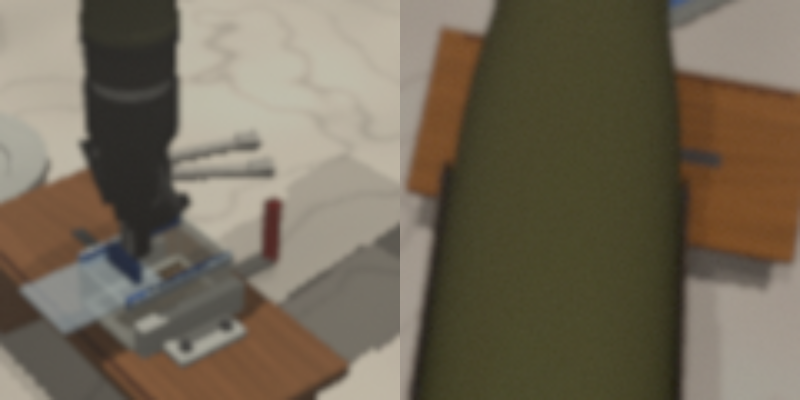

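Stop reached: the force rose to 11 N and the crop shows the lid overhanging the far side at (70,290), with the box in place. Back off, rise, swing clear and check.

Emit:
jog_arm(
  motion=[
    [0,5,0,0,0,0,0],
    [0,8,0,0,0,0,0],
    [0,0,0,-25,0,0,0],
    [0,0,0,-30,0,0,0],
    [0,35,-50,0,0,0,0],
    [0,35,-50,0,0,0,0],
    [0,35,-50,0,0,0,0],
    [0,35,-50,0,0,0,0],
    [0,0,0,0,0,0,0],
    [0,0,0,0,0,0,0],
  ],
)

```text
t: 21.72
position: [0.4738, -0.1832, 0.2716]
tool_rot: [0.052, 0.999, -0.0, 0.002]
force: [0.1, 0.0, -0.0]
grip_width: 0.0004
gripper_force: 0.0
```

```bash
python3 -c "
from view import *
t=cv2.imread('raw_top.png');s=cv2.imread('raw_scene.png')
cv2.imwrite('pics/c6.png',np.hstack([cv2.resize(s[110:230,200:320],(400,400)),cv2.resize(t[150:270,190:310],(400,400))]))
for b in comps(mask(t,'blue',(215,160,280,212)),3): print(b[1],onz('top',*b[1],.212))"
```

```text
21.725 [ 0.4738 -0.1832  0.2716] [ 0.1233  0.0096 -0.0058] [[-0.9945239525963175, 0.10445147264326396, 0.003463751557346698], [0.10445125500048258, 0.9945299772810724, -0.00024416824938132414], [-0.0034703084908558972, 0.00011896202470150068, -0.9999939713853355]]
scene red [([280, 170, 4, 16, 41], [281.2, 176.93])] blue [([233, 183, 9, 8, 27], [236.52, 186.37])]
top red [([243, 237, 4, 6, 20], [244.35, 239.3])] blue [([242, 173, 12, 4, 25], [247.28, 174.44])]
[247.28, 174.44] [0.6587 0.0002 0.212 ]
```

View pics/c6.png

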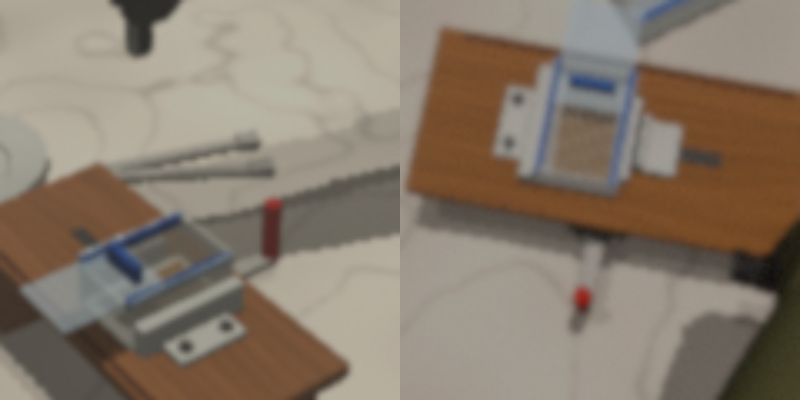

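The crop shows the lid fully open: the tab, at (593,83), has moved about 65 mm. The box is still clamped in its place, the post at (582,297) is unmoved, and the arm is clear. Handing in.

```bash
python3 -c "
from plant import bot
print(bot.finish_job())"
```

```text
the job is handed in; nothing more can be done
None
```

I clamped the box at an estimated 18 N of squeeze, slid the lid open to its stop (about 65 mm), let go with the arm clear, and handed the job in; the hand-in returned no verdict.

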